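# Set the magnifier and hold the denture box half open

### The arm

A 6-joint arm with a two-finger parallel gripper is mounted at the origin on the work surface. World frame = base frame: x ahead of the robot, y to its left, z up, the work surface at z = 0. Lengths are in m, angles in rad, forces in N, time in s.
With the tool pointing down it reaches from about 0.275 to 0.775 m from the base axis. Payload 14.6 kg.
Tool frame: the origin (TCP) lies between the finger pads; the fingertips stand 17 mm ahead of it and the grasp point (between the pads) lies 2 mm behind it (bot.tip_extent is the z of the fingertips in the tool frame, in m); z points along the fingers, y is the line along which they close (so a half turn about z gives the same grasp; the last joint's range is limited). The gripper opens to 85 mm and grips with 20 to 120 N. Pads are 22 mm wide; open, the fingers measure 114 mm over their backs; the gripper's body (76 mm by 85 mm) begins 54 mm behind the grasp point. The pads swing forward as they close: fully open they stand 13 mm farther back than shut.
Start: joints at [-1.33, 0.263, -0.048, 1.259, 0, 1.415], TCP at [0.202, -0.484, 0.248] pointing down, gripper open.
Joint ranges: [-2.65, 2.65], [-0.89, 1.7], [-1.18, 1.37], [-2.13, 2.11], [-1.35, 1.29], [-3.14, 3.14]. Speed limits (rad/s): [1.89, 1.89, 2.57, 2.79, 3.14, 3.14].

### API

Orientations are given as a unit quaternion [w, x, y, z].
In Python, from cell import bot gives the robot as it stands.
- The arm moves only by the tool carry_out, never from a script. Its argument "deltas" is one flat list of numbers, 7 for each row, row after row: the shift along the tool's x, y, z in m, then the turn, a rotation vector about the tool's x, y, z in degrees, then the finger opening in m, from 0 to 0.0854. In form: [tx, ty, tz, wx, wy, wz, fingers, tx, ty, tz, wx, wy, wz, fingers, ...]. A call has exactly 5 rows; each row shifts and turns the commanded pose from where the row before left it, along the tool's axes as they then stand; what a row does not reach is not made up. A row lasts 1/10 s, in which the tool goes at most 50 mm and 8.59 degrees, less where a joint would pass 70% of its speed; a pose out of reach is approached as far as the arm can. A call with a gripper value outside its range is refused whole. The fingers move at their own pace and stop on an object; the grip force is fixed at half the most. Time passes only in rows, so rows that do not move let the fingers close, or fill a call up. It gives the time, the measured TCP pose, the force, the opening and the grip force at its end, in the units of the state.
- bot.read_state(): the state, without advancing time (a new reading comes with each control period).
- bot.camera(name): name is "scene" or "top" or "wrist"; returns a dict with "frame" (384x512x3 uint8, red, green, blue), "fx", "fy", "cx", "cy" (pixels), "camera_from_world" (4x4, takes a point from world to camera coordinates). Camera axes: x right, y up, looking along -z (the intrinsics and any distortion apply to the point x, -y, -z); pixel columns grow to the right and rows downward; lengths in m; the calibration is good to about 2 mm. A picture is of the moment at which its call begins. There is no depth.
- bot.hand_in(): hands the job in; it is judged then, once.
Trained networks look in a picture, given as the dict that the camera call returned (one of the last four; its "shot" number tells which), for a name from the list of things; names that differ only in an ending like _2 or _b are one class to them, and where a whole thing is asked for, a point or a joint stands for the part that bears it (a point fixed in the world has none). Each returns a list of dicts, best first, with "p" (0 to 1); they miss things now and then, are a little off and sometimes report something else, mostly with a low value. They report only what shows in the picture. A call takes as long as a camera call.
- bot.recognise(picture, label): "uv" ([column, row] in pixels, amid what is visible of it).
- bot.pinpoint(picture, label): "uv" ([column, row] in pixels: a listed point, or the origin of a listed thing).
The state is a dict: "time_s": time; "joints": joint angles; "joint_vel": joint speeds; "joint_efforts": joint torques, N m; "ee_pos": TCP position; "ee_rot": TCP orientation; "ft_force": force on the tool from outside, world axes, zero at the start; "wrist_torque": the same for the moment, N m; "opening": opening from 0.0 (shut) to 1.0 (fully open); "grasp_force": force on a finger pad.
Only numpy, scipy, OpenCV 4.12 (cv2) and the standard library are available. Lean on these libraries where they do the work, as an engineer would, in place of code of your own. Each camera call takes 0.05 s, during which the arm holds its last target. There are 200 camera calls.

### The job

I want to look at my denture through the magnifying glass. Turn the tilt knob on the magnifier's stand until its pointer is on the raised index mark and let go of it; then press down the thumb lever of the spring-lidded denture box with the fingertips, opening the lid half way, to about 45 degrees, and keep holding it steadily there: the job finishes with the lever still held down. Leave the tablet tube, the toothbrush holder and the tweezers where they are.

Things in the scene. Friction and masses are not known exactly. Their poses are not given: they have to be found in the camera images.
- shelf: Level oak shelf board 420 x 960 x 22 mm lying on the robot's work surface; all things stand on its top at z = 0.022 m (heights below are above this top unless stated). Origin: centre of its underside.
- dbox: Mint plastic denture box, 94 (x) by 90 (y) by 46 mm high without its lid, held fast on the shelf, a denture inside. Origin: centre of its underside. Its flat 94 x 92 x 8 mm lid is hinged on the box's -x side, the robot's side; the thumb lever sticks out beyond the hinge towards -x. Pressing the lever down raises the lid's free +x edge.
- lid (a joint): Opening angle of the denture box's lid in rad: 0 shut (start), 0.785 half open (45 degrees), 1.5 at the stop. A spring shuts it: pressing straight down at the middle of the lever takes about 3 N to start and 7 to 8 N at 45 degrees; let go, it snaps shut.
- lever: Thumb lever of the denture box, linked to the lid: it goes down by exactly the angle by which the lid opens. Origin: middle of the hinge line, which runs along the box's y at x = -48 mm, z = +50 mm in the box frame; the lever reaches from it along its own -x, z normal to its upper face. It slopes up from the hinge by 0.4 rad with the lid shut.
- pad (a point): Centre of the upper face of the lever's press pad, 38 mm from the hinge line; the pad is 30 (x) by 36 (y) by 5 mm. At lid angle q its slope is 0.4 - q rad and it is 50 + 38 sin(0.4 - q) mm above the shelf: 65 mm with the lid shut, 36 mm at 45 degrees (29 mm lower, moving almost straight down, 35 to 38 mm out from the hinge).
- stand: Magnifier stand, held fast on the shelf: white foot 110 (x) by 230 (y) by 12 mm high; origin: centre of its underside. Near its +y end (y = +80 mm) an 82 mm chrome-framed lens hangs at 93 mm height between two thin rods, tilting up to 130 mm high; the black tilt knob is near its -y end.
- knob (a joint): Angle of the tilt knob in rad, growing clockwise seen from above; 1.5 when the pointer is on the index mark. It starts between 0.15 and 0.8, so it must be turned clockwise; stops at 0 and 2.4; it stays where it is left (friction 0.04 N m). It tilts the lens by 0.4 of its angle.
- knob_grip (a point): Point to grip, on the knob's vertical axis (stand x = 0, y = -70 mm), 39 mm above the shelf; point x points along the pointer. The knob: a black disc 46 mm across, top at 18 mm, with an upright pinch bar 12 mm thick, 36 mm long, 18 to 45 mm above the shelf, lying along the pointer line. The pointer is the bar's pointed end, with a white line.
- index (a point): Inner end of the index mark, a raised dark metal rib 16 x 4 x 4 mm on the foot, 32 mm from the knob's axis in the stand's -x direction. The set knob points at it.
- tube: Bystander: closed aluminium tablet tube, 33 mm diameter, 105 mm tall, standing at the far side of the shelf. Origin: centre of its underside.
- holder: Bystander: ceramic toothbrush holder, 68 mm diameter, 95 mm tall with two brushes up to 160 mm, standing at the far side of the shelf. Origin: centre of its underside.
- tweezers: Bystander: steel tweezers, 90 x 12 x 9 mm, lying along their own x in the middle of the near half of the shelf. Origin: centre of their underside.

How it is judged:
By the outcome, as a careful person would: the job done as asked, in the order asked, and still so for the second after the job is handed in, while the arm keeps its last pose, push and grip.
It also fails if it takes over 45 s, if anything falls off the work surface, if the arm or the gripper's body presses on something with over 40 N, if the wrist force passes 120 N, or if a joint passes its speed limit or range.

## Working session

There is one attempt and no reset: what is moved stays moved. The work goes in short steps, Python scripts to look and compute and a tool call to move; the robot and the scene stay as the last step left them, time stands still between calls to the robot, and variables do not carry over. Pictures are saved under pics/ and viewed, at most 10 in all, crops included, and the job is handed in when it is done.

Besides the shell and the picture viewer there is one more tool, called after "Emit:" as name(argument=value, ...), one argument or row to a line, values as JSON. carry_out: Moves the arm, as the interface text tells. Its arguments: {"type":"object","properties":{"deltas":{"type":"array"}},"required":["deltas"]}

```bash
mkdir -p pics; ls
cat > h.py <<'E'
import numpy as np, cv2
from cell import bot
from scipy.spatial.transform import Rotation as R
def shot(name,f=None):
    c=bot.camera(name)
    if f: cv2.imwrite('pics/'+f,c['frame'][:,:,::-1])
    return c
def ray(c,uv):
    M=np.array(c['camera_from_world']); d=np.array([(uv[0]-c['cx'])/c['fx'],-(uv[1]-c['cy'])/c['fy'],-1.])
    return -M[:3,:3].T@M[:3,3], M[:3,:3].T@d
def atz(c,uv,z):
    o,d=ray(c,uv); return o+d*(z-o[2])/d[2]
def proj(c,p):
    M=np.array(c['camera_from_world']); q=M[:3,:3]@np.array(p)+M[:3,3]
    return c['cx']+c['fx']*q[0]/-q[2], c['cy']-c['fy']*q[1]/-q[2]
Z={'pad':.087,'knob_grip':.061,'index':.026,'lever':.072,'dbox':.022,'stand':.022,'tube':.022,'holder':.022,'tweezers':.022,'shelf':0}
E
python3 - <<'E'
from h import *
np.set_printoptions(precision=4,suppress=True)
s=bot.read_state(); print(s['ee_pos'],s['ee_rot'],s['ft_force'],s['opening'])
for n in ('top','scene'):
    c=shot(n,n+'0.png'); print(n,[k for k in c], c['fx'])
    for l in Z:
        r=bot.pinpoint(c,l)
        for x in r[:2]: print(l,np.round(x['uv'],1),round(x['p'],2),atz(c,x['uv'],Z[l]))
print(bot.read_state()['time_s'])
E
```

```text
pics
[ 0.2024 -0.4842  0.2478] [-0.0005  0.9805  0.1966 -0.    ] [-0.9322  0.0541 -0.384 ] 0.9996573598668244
top ['frame', 'fx', 'fy', 'cx', 'cy', 'camera_from_world', 'shot'] 493.899419446942
pad [341.1 235.6] 0.58 [ 0.5149 -0.2021  0.087 ]
pad [251.4 265.1] 0.42 [ 0.4618 -0.0001  0.087 ]
knob_grip [190.7 226.2] 0.66 [0.56   0.1325 0.061 ]
index [197.  245.9] 0.82 [0.5189 0.1234 0.026 ]
lever [345.3 219.2] 0.68 [ 0.5536 -0.2181  0.072 ]
dbox [340.9 204.1] 0.79 [ 0.599  -0.2214  0.022 ]
stand [165.1 240.8] 0.76 [0.5358 0.1979 0.022 ]
tube [209.6 158. ] 0.63 [0.7319 0.0861 0.022 ]
holder [291.1 150.9] 0.64 [ 0.7383 -0.1131  0.022 ]
holder [166.6 239. ] 0.22 [0.5398 0.1943 0.022 ]
tweezers [251.1 259.9] 0.66 [ 0.4795 -0.0003  0.022 ]
shelf [248.6 205.4] 0.57 [ 0.6134 -0.0019  0.    ]
shelf [290.3 150.8] 0.24 [ 0.7458 -0.1133  0.    ]
scene ['frame', 'fx', 'fy', 'cx', 'cy', 'camera_from_world', 'shot'] 499.6315928347989
pad [155.8 218.1] 0.64 [ 0.5206 -0.197   0.087 ]
knob_grip [278.3 152.6] 0.56 [0.5491 0.1418 0.061 ]
index [260.7 160.8] 0.88 [0.5034 0.1428 0.026 ]
lever [167.8 238.3] 0.81 [ 0.5591 -0.2126  0.072 ]
dbox [185.6 276.3] 0.94 [ 0.6021 -0.2256  0.022 ]
stand [289.1 155.6] 0.75 [0.5406 0.2033 0.022 ]
tube [349.  207.6] 0.95 [0.7407 0.0911 0.022 ]
holder [295.3 264.5] 0.83 [ 0.7354 -0.1054  0.022 ]
tweezers [209.8 190. ] 0.7 [ 0.4782 -0.0063  0.022 ]
shelf [267.4 217.2] 0.79 [0.61   0.0046 0.    ]
1.1
```

View pictures.

Run:
```python
import cv2,numpy as np
a=cv2.imread('pics/top0.png')[110:310,110:400]; b=cv2.imread('pics/scene0.png')[100:350,100:400]
cv2.imwrite('pics/top0c.png',cv2.resize(a,None,fx=2.7,fy=2.7,interpolation=2)); cv2.imwrite('pics/scene0c.png',cv2.resize(b,None,fx=2.4,fy=2.4,interpolation=2))
```

```text
(no output)
```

View pics/top0c.png

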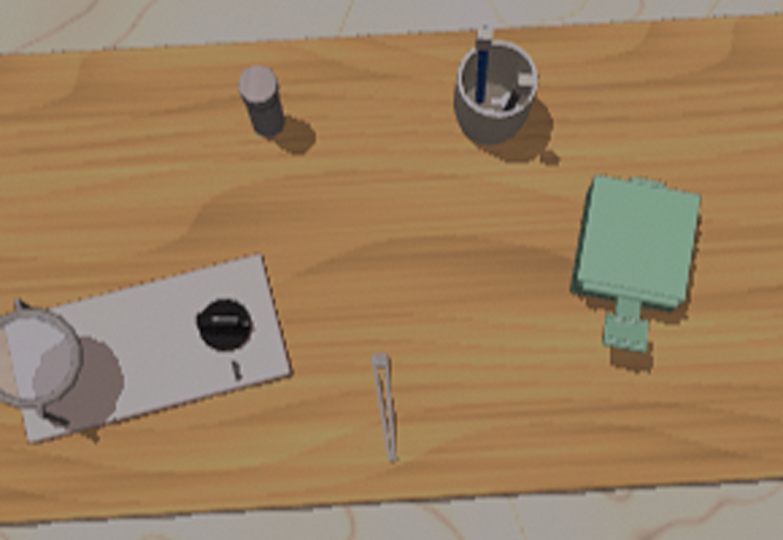

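View pics/scene0c.png

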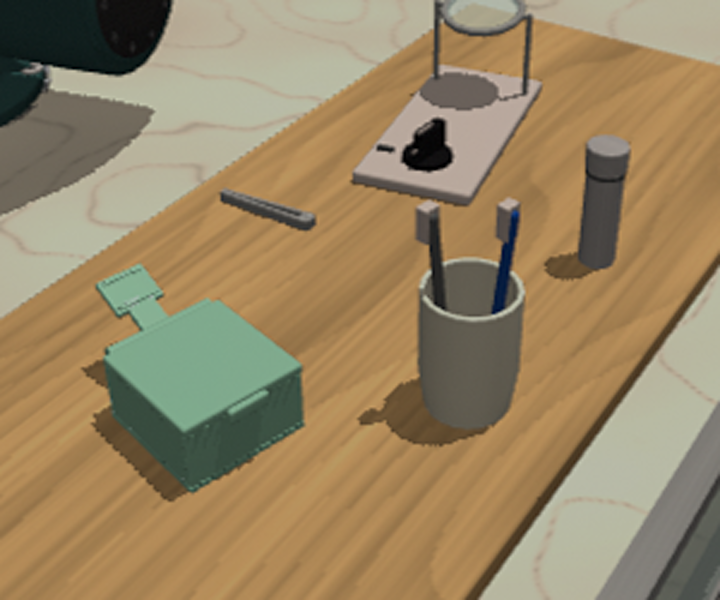

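```bash
cat >> h.py <<'E'
def yaw(s):
    q=s['ee_rot']; x=R.from_quat([q[1],q[2],q[3],q[0]]).apply([1,0,0]); return np.degrees(np.arctan2(x[1],x[0]))
def plan(p0,y0,p1,y1,n,f):
    """rows (tool pointing down) from p0,yaw y0 to p1,y1 in n steps, linear; degrees"""
    p=np.array(p0,float); y=y0; out=[]
    for i in range(n):
        w=np.array(p0)+(np.array(p1)-np.array(p0))*(i+1)/n; d=w-p; a=np.radians(y)
        X=np.array([np.cos(a),np.sin(a)]); Y=np.array([np.sin(a),-np.cos(a)])
        t=np.round([d[:2]@X,d[:2]@Y,-d[2]],3); g=np.round(-(y0+(y1-y0)*(i+1)/n-y),1)
        p[:2]+=t[0]*X+t[1]*Y; p[2]-=t[2]; y-=g
        out.append([*t,0,0,g,f])
    for k in range(0,n,5): print([float(v) if v%1 else int(v) for r in out[k:k+5] for v in r])
    print('end',p,y)
E
python3 - <<'E'
from h import *
s=bot.read_state()
plan(s['ee_pos'],yaw(s),[.545,.132,.2],270,30,.085)
E
```

```text
[0.018, -0.015, 0.002, 0, 0, -8.2, 0.085, 0.021, -0.011, 0.001, 0, 0, -8.3, 0.085, 0.022, -0.009, 0.002, 0, 0, -8.2, 0.085, 0.022, -0.006, 0.001, 0, 0, -8.3, 0.085, 0.024, -0.002, 0.002, 0, 0, -8.2, 0.085]
[0.023, 0.001, 0.002, 0, 0, -8.3, 0.085, 0.023, 0.005, 0.001, 0, 0, -8.2, 0.085, 0.022, 0.008, 0.002, 0, 0, -8.3, 0.085, 0.021, 0.011, 0.001, 0, 0, -8.2, 0.085, 0.019, 0.014, 0.002, 0, 0, -8.2, 0.085]
[0.017, 0.016, 0.002, 0, 0, -8.3, 0.085, 0.014, 0.019, 0.001, 0, 0, -8.2, 0.085, 0.012, 0.02, 0.002, 0, 0, -8.3, 0.085, 0.008, 0.022, 0.002, 0, 0, -8.2, 0.085, 0.006, 0.023, 0.001, 0, 0, -8.3, 0.085]
[0.001, 0.024, 0.002, 0, 0, -8.2, 0.085, -0.001, 0.023, 0.001, 0, 0, -8.2, 0.085, -0.005, 0.023, 0.002, 0, 0, -8.3, 0.085, -0.008, 0.022, 0.002, 0, 0, -8.2, 0.085, -0.011, 0.021, 0.001, 0, 0, -8.3, 0.085]
[-0.014, 0.019, 0.002, 0, 0, -8.2, 0.085, -0.017, 0.016, 0.001, 0, 0, -8.3, 0.085, -0.019, 0.015, 0.002, 0, 0, -8.2, 0.085, -0.02, 0.011, 0.002, 0, 0, -8.3, 0.085, -0.022, 0.008, 0.001, 0, 0, -8.2, 0.085]
[-0.023, 0.005, 0.002, 0, 0, -8.2, 0.085, -0.024, 0.001, 0.001, 0, 0, -8.3, 0.085, -0.023, -0.001, 0.002, 0, 0, -8.2, 0.085, -0.023, -0.005, 0.002, 0, 0, -8.3, 0.085, -0.022, -0.009, 0.001, 0, 0, -8.2, 0.085]
end [0.54526618 0.13197083 0.20028915] 269.9776692485216
```

Emit:
carry_out(
  deltas=[0.018,-0.015,0.002,0,0,-8.2,0.085,0.021,-0.011,0.001,0,0,-8.3,0.085,0.022,-0.009,0.002,0,0,-8.2,0.085,0.022,-0.006,0.001,0,0,-8.3,0.085,0.024,-0.002,0.002,0,0,-8.2,0.085],
)

```text
time_s: 1.6
ee_pos: [0.2596, -0.3806, 0.2403]
ee_rot: [0.0, 0.847, 0.531, -0.0]
ft_force: [1.5, 0.3, 0.6]
opening: 0.992
grasp_force: 0.0
```

Emit:
carry_out(
  deltas=[0.023,0.001,0.002,0,0,-8.3,0.085,0.023,0.005,0.001,0,0,-8.2,0.085,0.022,0.008,0.002,0,0,-8.3,0.085,0.021,0.011,0.001,0,0,-8.2,0.085,0.019,0.014,0.002,0,0,-8.2,0.085],
)

```text
time_s: 2.1
ee_pos: [0.3172, -0.2783, 0.2324]
ee_rot: [0.0, 0.606, 0.796, -0.0]
ft_force: [0.4, -0.6, 0.3]
opening: 0.992
grasp_force: 0.0
```

Emit:
carry_out(
  deltas=[0.017,0.016,0.002,0,0,-8.3,0.085,0.014,0.019,0.001,0,0,-8.2,0.085,0.012,0.02,0.002,0,0,-8.3,0.085,0.008,0.022,0.002,0,0,-8.2,0.085,0.006,0.023,0.001,0,0,-8.3,0.085],
)

```text
time_s: 2.6
ee_pos: [0.3735, -0.1753, 0.2242]
ee_rot: [0.0, 0.286, 0.958, -0.0]
ft_force: [-0.1, -0.2, -0.0]
opening: 0.998
grasp_force: 0.0
```

Emit:
carry_out(
  deltas=[0.001,0.024,0.002,0,0,-8.2,0.085,-0.001,0.023,0.001,0,0,-8.2,0.085,-0.005,0.023,0.002,0,0,-8.3,0.085,-0.008,0.022,0.002,0,0,-8.2,0.085,-0.011,0.021,0.001,0,0,-8.3,0.085],
)

```text
time_s: 3.1
ee_pos: [0.4309, -0.0725, 0.2162]
ee_rot: [0.0, -0.069, 0.998, -0.0]
ft_force: [-0.6, -0.4, 0.3]
opening: 0.997
grasp_force: 0.0
```

Emit:
carry_out(
  deltas=[-0.014,0.019,0.002,0,0,-8.2,0.085,-0.017,0.016,0.001,0,0,-8.3,0.085,-0.019,0.015,0.002,0,0,-8.2,0.085,-0.02,0.011,0.002,0,0,-8.3,0.085,-0.022,0.008,0.001,0,0,-8.2,0.085],
)

```text
time_s: 3.6
ee_pos: [0.488, 0.0301, 0.2082]
ee_rot: [-0.0, -0.416, 0.91, -0.0]
ft_force: [0.2, -0.1, 1.4]
opening: 0.996
grasp_force: 0.0
```

Emit:
carry_out(
  deltas=[-0.023,0.005,0.002,0,0,-8.2,0.085,-0.024,0.001,0.001,0,0,-8.3,0.085,-0.023,-0.001,0.002,0,0,-8.2,0.085,-0.023,-0.005,0.002,0,0,-8.3,0.085,-0.022,-0.009,0.001,0,0,-8.2,0.085],
)

```text
time_s: 4.1
ee_pos: [0.5456, 0.1329, 0.2001]
ee_rot: [0.0, 0.709, -0.705, -0.0]
ft_force: [-0.2, -1.0, 0.4]
opening: 0.997
grasp_force: 0.0
```

Run:
```python
from h import *
np.set_printoptions(precision=4,suppress=True)
s=bot.read_state(); print(s['ee_pos'],yaw(s),s['joints'])
c=shot('wrist','w1.png'); M=np.array(c['camera_from_world']); print(-M[:3,:3].T@M[:3,3],c['fx'])
for l,z in (('knob_grip',.061),('index',.036),('knob',.061)):
    for x in bot.pinpoint(c,l)[:2]: print(l,np.round(x['uv'],1),round(x['p'],2),atz(c,x['uv'],z))
```

```text
[0.5456 0.1329 0.2001] -89.67361397879561 [ 0.0939  0.3437 -0.0616  1.1656 -0.     -1.4826]
[0.5451 0.064  0.3271] 286.9535560337259
knob_grip [330.6  42. ] 0.61 [0.4842 0.005  0.061 ]
knob_grip [242.9 186.4] 0.56 [0.5587 0.1301 0.061 ]
index [278.2 175.1] 0.79 [0.5234 0.124  0.036 ]Traceback (most recent call last):
  File "<stdin>", line 6, in <module>
ValueError: it knows: dbox, holder, index, knob_grip, lever, pad, shelf, stand, tube, tweezers
```

View pics/w1.png

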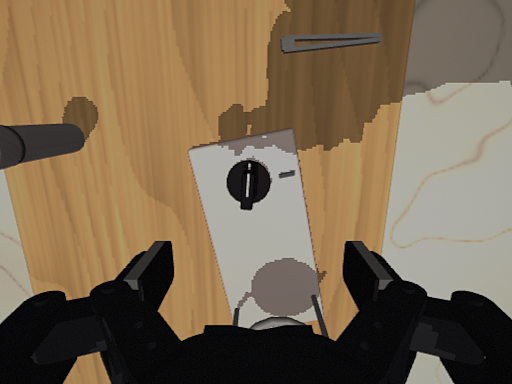

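Run:
```python
from h import *
np.set_printoptions(precision=4,suppress=True)
im=cv2.imread('pics/w1.png')
cv2.imwrite('pics/w1k.png',cv2.resize(im[120:225,180:320],None,fx=5,fy=5,interpolation=cv2.INTER_CUBIC))
import pickle
c=shot('wrist')
e=[atz(c,u,.034) for u in ((190,151),(293,129),(325,320),(235,322))]
print(np.array(e)); 
for a,b in ((0,1),(1,2),(0,3)): d=e[b]-e[a]; print(np.degrees(np.arctan2(d[1],d[0])),np.linalg.norm(d))
g=cv2.cvtColor(im,cv2.COLOR_BGR2GRAY)[155:212,240:258]
m=(g>110); print(g[::4])
ys,xs=np.nonzero(m[5:50,4:14]);
```

```text
[[0.6132 0.0996 0.034 ]
 [0.5093 0.0776 0.034 ]
 [0.4628 0.3026 0.034 ]
 [0.5716 0.3055 0.034 ]]
-168.0555727207664 0.10618383985681075
101.68091638442145 0.22976694939989528
101.42682365595886 0.21012511516280727
[[162 179 177 175 175 176 175 176 176 176 177 178 169 163 172 178 175 175]
 [172 170 174 174 176 179 136 105 109 108 106 111 116 116 111 155 173 169]
 [ 19  23  23  25  26  25  16   0  76 110  70   2   3  12  12  12  12   7]
 [ 24  24  26  14  17  13   7   0  96 121  69   0   5  11   3   7  15   9]
 [ 23  25  23   9   5   0   3   2   0   0   4   7   5   0   6   8  14  11]
 [ 24  23  12  17  20  20   0 164 205 131  23  15  21  20   7   8  13  15]
 [ 27  14  12  19  19  17  40 163 200 121   1  23  23  19  11   7   9  15]
 [ 27  17  14  19  19  12  80 171 169  87   6  22  23  17  13   9  11  12]
 [ 24  15  17  19  19   6 119 183 140  52  17  24  20  12  12   9  10  22]
 [ 19  14  19  24  18   3 160 199 127  23  15  21  15   8   8  10  11  19]
 [ 17  13  19  24  17  32 164 198 119   7  21  20  16  10   8  14  11  19]
 [ 14  13  21  22  24  24  24  22  20  22  19  20  11  19  27  22  23  20]
 [122   0  19  25  22  22  23  20  22  22  17  12  27 111 127 172 194 187]
 [ 90   0  16  21  20  18  19  20  18  19  14   0 111 171 180 175 175 175]
 [176 176 178 181 182 184 184 185 186 187 185 181 177 175 175 175 174 174]]
```

View pics/w1k.png

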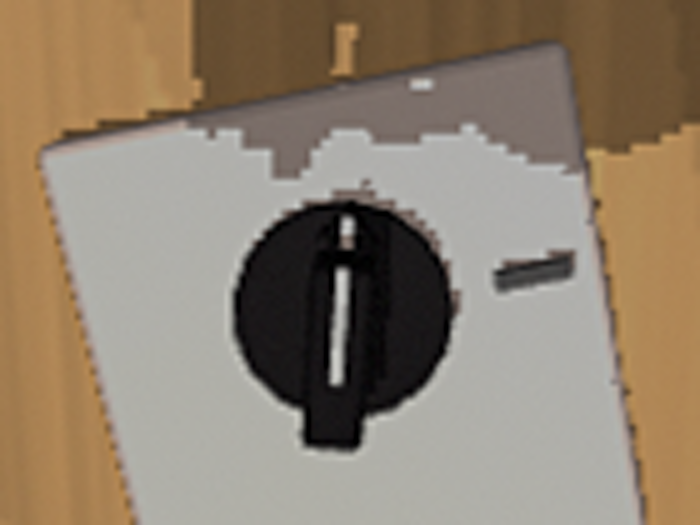

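Run:
```python
from h import *
np.set_printoptions(precision=4,suppress=True)
c=shot('wrist')
a=atz(c,(247.95,175),.067); b=atz(c,(246.85,195),.067); d=a-b; print('line',a,b,np.degrees(np.arctan2(d[1],d[0])))
print('disc',atz(c,(248.6,181.6),.040))
y=np.radians(11.8); Rm=np.array([[np.cos(y),-np.sin(y)],[np.sin(y),np.cos(y)]])
for px,l in (((190,151),(55,-115)),((293,129),(-55,-115)),((325,320),(-55,115))):
    print('axis via corner',atz(c,px,.034)[:2]-Rm@(np.array(l)/1e3-np.array([0,-.07])))
print('axis via index',atz(c,(279.4,176),.037)[:2]-Rm@np.array([-.032,0]))
```

```text
line [0.5531 0.1168 0.067 ] [0.5543 0.136  0.067 ] -93.6489504811435
disc [0.5534 0.1293 0.04  ]
axis via corner [0.5498 0.1316]
axis via corner [0.5535 0.1323]
axis via corner [0.5545 0.1324]
axis via index [0.553  0.1306]
```

Emit:
carry_out(
  deltas=[0.002,-0.008,0.025,0,0,4,0.045,0,0,0.03,0,0,0,0.045,0,0,0.03,0,0,0,0.045,0,0,0.025,0,0,0,0.045,0,0,0.01,0,0,0,0.045],
)

```text
time_s: 4.85
ee_pos: [0.5519, 0.1291, 0.0785]
ee_rot: [-0.001, -0.681, 0.732, 0.001]
ft_force: [0.2, -0.2, 1.0]
opening: 0.525
grasp_force: 0.0
```

Emit:
carry_out(
  deltas=[0,0,0.008,0,0,0,0.045,0,0,0.006,0,0,0,0.045,0,0,0.005,0,0,0,0.045,0,0,0,0,0,0,0.045,0,0,0,0,0,0,0.045],
)

```text
time_s: 5.35
ee_pos: [0.5535, 0.13, 0.0617]
ee_rot: [0.0, -0.682, 0.732, -0.0]
ft_force: [-0.3, -0.4, -0.5]
opening: 0.528
grasp_force: 0.0
```

Run:
```python
from h import *
s=bot.read_state(); print(s['ee_pos'],yaw(s),s['ft_force'],s['opening'],s['time_s'])
c=shot('wrist'); im=c['frame'][:,:,::-1]
cv2.imwrite('pics/w2.png',cv2.resize(im[150:384,130:390],None,fx=2.3,fy=2.3))
```

```text
[0.55352249 0.12998954 0.06172224] -94.02510587138941 [-0.33131732 -0.44414884 -0.53035878] 0.5283231821971471 5.35
```

View pics/w2.png

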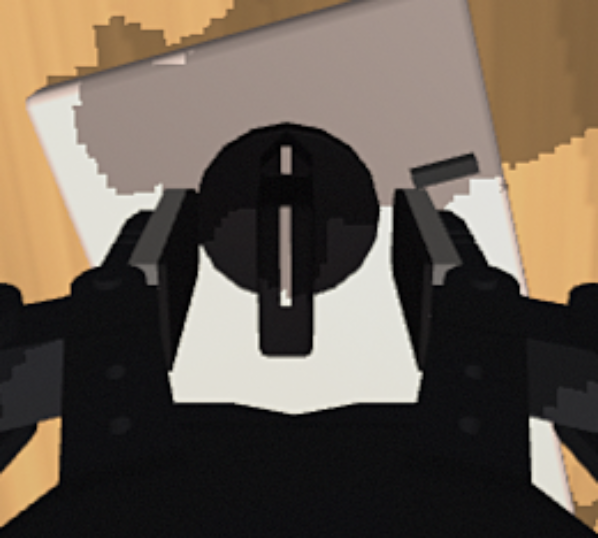

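Emit:
carry_out(
  deltas=[0,-0.001,0,0,0,0,0.03,0,0,0,0,0,0,0.015,0,0,0,0,0,0,0,0,0,0,0,0,0,0,0,0,0,0,0,0,0],
)

```text
time_s: 5.9
ee_pos: [0.5553, 0.1299, 0.0618]
ee_rot: [0.001, -0.682, 0.732, -0.001]
ft_force: [5.1, -1.4, 3.2]
opening: 0.123
grasp_force: 61.1
```

Emit:
carry_out(
  deltas=[0,0,0,0,0,0,0,0,0,0,0,0,0,0,0,0,0,0,0,2,0,0,0,0,0,0,5,0,0,0,0,0,0,7,0],
)

```text
time_s: 6.4
ee_pos: [0.555, 0.13, 0.0618]
ee_rot: [0.001, -0.586, 0.81, -0.0]
ft_force: [2.9, 0.5, 5.7]
opening: 0.124
grasp_force: 61.5
```

Emit:
carry_out(
  deltas=[0,0,0,0,0,7,0,0,0,0,0,0,7,0,0,0,0,0,0,7,0,0,0,0,0,0,7,0,0,0,0,0,0,7,0],
)

```text
time_s: 6.9
ee_pos: [0.5543, 0.1305, 0.0618]
ee_rot: [0.0, -0.315, 0.949, 0.001]
ft_force: [-1.3, 5.6, 8.2]
opening: 0.128
grasp_force: 61.9
```

Emit:
carry_out(
  deltas=[0,0,0,0,0,7,0,0,0,0,0,0,7,0,0,0,0,0,0,6,0,0,0,0,0,0,4,0,0,0,0,0,0,1,0],
)

```text
time_s: 7.4
ee_pos: [0.5541, 0.131, 0.0618]
ee_rot: [0.0, -0.103, 0.995, 0.001]
ft_force: [-1.5, 7.5, 8.1]
opening: 0.122
grasp_force: 61.9
```

Emit:
carry_out(
  deltas=[0,0,0,0,0,0,0,0,0,0,0,0,0,0,0,0,0,0,0,0,0,0,0,0,0,0,0,0,0,0,0,0,0,0,0],
)

```text
time_s: 7.9
ee_pos: [0.5542, 0.131, 0.0618]
ee_rot: [0.0, -0.105, 0.995, 0.001]
ft_force: [-0.5, 8.9, 8.6]
opening: 0.12
grasp_force: 61.9
```

Run:
```python
from h import *
s=bot.read_state(); print(s['ee_pos'],yaw(s),s['ft_force'],s['wrist_torque'],s['opening'],s['time_s'],s['joints'])
c=shot('wrist'); im=c['frame'][:,:,::-1]
cv2.imwrite('pics/w3.png',cv2.resize(im[130:360,130:390],None,fx=2.5,fy=2.5))
```

```text
[0.55416232 0.13100147 0.0617703 ] -167.98042055791257 [-0.47319275  8.949775    8.63162159] [ 1.64532076  0.27058023 -0.04491975] 0.12021480244645645 7.9 [ 0.08787081  0.4563628  -0.28421258  0.82976585  0.00247299 -0.12191077]
```

View pics/w3.png

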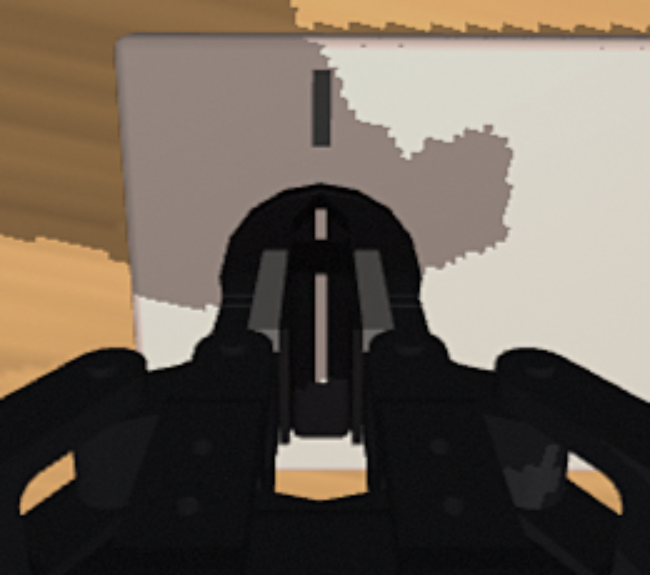

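The pointer's white line (column 321) lines up with the index rib (column 321). I'll let go and rise.

Emit:
carry_out(
  deltas=[0,0,0,0,0,0,0.05,0,0,0,0,0,0,0.05,0,0,0,0,0,0,0.05,0,0,0,0,0,0,0.05,0,0,0,0,0,0,0.05],
)

```text
time_s: 8.45
ee_pos: [0.5542, 0.1298, 0.0612]
ee_rot: [-0.0, -0.104, 0.995, -0.0]
ft_force: [-0.7, 0.5, -0.2]
opening: 0.589
grasp_force: 0.0
```

Emit:
carry_out(
  deltas=[0,0,-0.01,0,0,0,0.05,0,0,-0.03,0,0,0,0.05,0,0,-0.04,0,0,0,0.05,0,0,-0.04,0,0,0,0.05,0,0,-0.02,0,0,0,0.05],
)

```text
time_s: 8.95
ee_pos: [0.555, 0.13, 0.2054]
ee_rot: [0.002, -0.104, 0.995, -0.0]
ft_force: [0.1, -0.1, -0.1]
opening: 0.586
grasp_force: 0.0
```

Run:
```python
from h import *
np.set_printoptions(precision=4,suppress=True)
s=bot.read_state(); print(s['ee_pos'],yaw(s),s['opening'],s['time_s'])
c=shot('wrist'); im=c['frame'][:,:,::-1]
t=shot('top','top1.png')
sc=shot('scene','scene1.png')
a=cv2.resize(im[60:240,170:350],None,fx=2.2,fy=2.2,interpolation=2)
b=cv2.resize(t['frame'][160:250,300:390,::-1],None,fx=4.4,fy=4.4,interpolation=2)
cv2.imwrite('pics/m3.png',np.hstack([a,b]))
for cam in (t,sc):
  for l,z in (('pad',.087),('lever',.072),('dbox',.022)):
    for x in bot.pinpoint(cam,l)[:1]: print(l,np.round(x['uv'],1),round(x['p'],2),atz(cam,x['uv'],z))
```

```text
[0.555  0.13   0.2054] -168.0213580895416 0.5856597124351565 8.95
pad [345.6 233.4] 0.78 [ 0.5192 -0.2126  0.087 ]
lever [345.3 214.2] 0.77 [ 0.565  -0.2193  0.072 ]
dbox [339.9 203.8] 0.94 [ 0.5999 -0.2191  0.022 ]
pad [156.6 215.3] 0.96 [ 0.5163 -0.1905  0.087 ]
lever [166.3 236. ] 0.65 [ 0.5531 -0.2095  0.072 ]
dbox [184.1 272.5] 0.9 [ 0.5943 -0.2202  0.022 ]
```

View pics/m3.png

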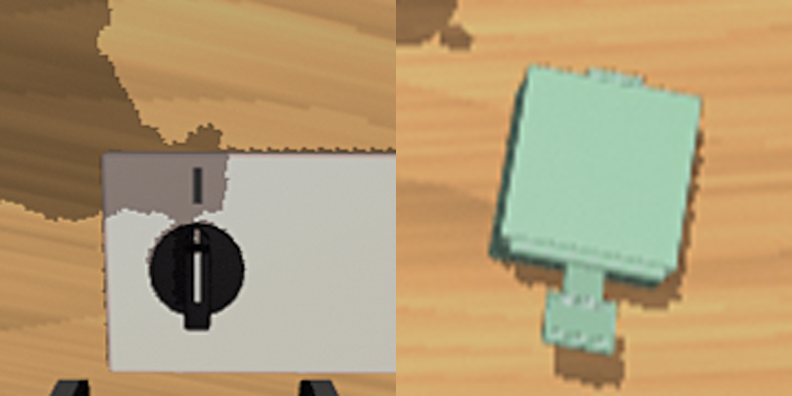

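Run:
```python
from h import *
np.set_printoptions(precision=4,suppress=True)
t=shot('top'); sc=shot('scene')
f=lambda u,v,z:atz(t,(300+(u-396)/4.4,160+v/4.4),z)
e=[f(531,67,.076),f(700,99,.076),f(505,240,.076)]; print(np.array(e))
for a,b in ((0,1),(2,0)): d=e[b]-e[a]; print(np.degrees(np.arctan2(d[1],d[0])),np.linalg.norm(d))
print('pad',f(580,322,.087)); 
for u,v,z in ((546,293,.081),(615,305,.081),(612,353,.093),(545,345,.093)): print(f(u,v,z))
# pad from lid corners
for yw in (-10,-12,-14):
  r=np.radians(yw); Rm=np.array([[np.cos(r),-np.sin(r)],[np.sin(r),np.cos(r)]])
  mid=(e[0]+e[1])[:2]/2   # lid far edge at box x=+47 (approx)
  print(yw,'pad from lid',mid-Rm@[.047+.048+.035,0], 'hinge',mid-Rm@[.095,0])
# triangulate pad
A=[];B=[]
for c,uv in ((t,(343.5,234)),(t,(341.8,233.2)),(sc,(156,217))):
  o,d=ray(c,uv); d/=np.linalg.norm(d); P=np.eye(3)-np.outer(d,d); A.append(P);B.append(P@o)
print(np.linalg.solve(A[1]+A[2],B[1]+B[2]),np.linalg.solve(A[0]+A[2],B[0]+B[2]))
cv2.imwrite('pics/s1.png',cv2.resize(sc['frame'][190:310,130:240,::-1],None,fx=5,fy=5,interpolation=2))
```

```text
[[ 0.6571 -0.1941  0.076 ]
 [ 0.6347 -0.2804  0.076 ]
 [ 0.5662 -0.1721  0.076 ]]
-104.53012229200995 0.08917222785546192
-13.596506631546234 0.09347331966800149
pad [ 0.5201 -0.2043  0.087 ]
[ 0.5368 -0.1896  0.081 ]
[ 0.5286 -0.224   0.081 ]
[ 0.5028 -0.2175  0.093 ]
[ 0.5088 -0.1845  0.093 ]
-10 pad from lid [ 0.5179 -0.2147] hinge [ 0.5523 -0.2208]
-12 pad from lid [ 0.5187 -0.2102] hinge [ 0.553  -0.2175]
-14 pad from lid [ 0.5198 -0.2058] hinge [ 0.5537 -0.2143]
[ 0.5215 -0.2011  0.0918] [ 0.5208 -0.2031  0.0925]
```

View pics/s1.png

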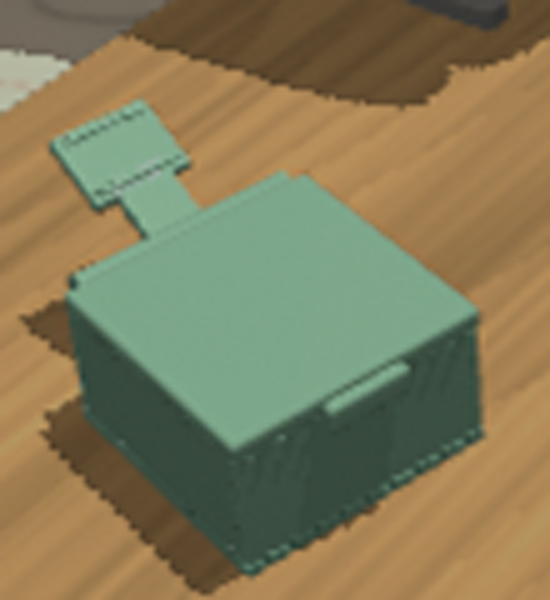

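The zoomed view shows the knob set on the mark. The box has a yaw of about -14°, and the lever pad is at about (0.520, -0.205).

Run:
```python
from h import *
s=bot.read_state(); print(bot.tip_extent)
plan(s['ee_pos'],yaw(s)+360,[.517,-.205,.135],166,10,0)
```

```text
0.017
[0.011, -0.032, 0.007, 0, 0, 2.6, 0, 0.009, -0.032, 0.006, 0, 0, 2.6, 0, 0.007, -0.033, 0.007, 0, 0, 2.6, 0, 0.006, -0.033, 0.006, 0, 0, 2.6, 0, 0.005, -0.034, 0.007, 0, 0, 2.6, 0]
[0.003, -0.033, 0.006, 0, 0, 2.6, 0, 0.002, -0.034, 0.007, 0, 0, 2.6, 0, 0, -0.034, 0.007, 0, 0, 2.6, 0, -0.002, -0.033, 0.006, 0, 0, 2.6, 0, -0.003, -0.034, 0.007, 0, 0, 2.6, 0]
end [ 0.51724897 -0.20519395  0.13471836] 165.97692396471703
```

Emit:
carry_out(
  deltas=[0.011,-0.032,0.007,0,0,2.6,0,0.009,-0.032,0.006,0,0,2.6,0,0.007,-0.033,0.007,0,0,2.6,0,0.006,-0.033,0.006,0,0,2.6,0,0.005,-0.034,0.007,0,0,2.6,0],
)

```text
time_s: 10.0
ee_pos: [0.5355, -0.039, 0.1679]
ee_rot: [-0.0, 0.01, 1.0, 0.0]
ft_force: [0.6, -0.4, -0.3]
opening: 0.003
grasp_force: 0.0
```

Emit:
carry_out(
  deltas=[0.003,-0.033,0.006,0,0,2.6,0,0.002,-0.034,0.007,0,0,2.6,0,0,-0.034,0.007,0,0,2.6,0,-0.002,-0.033,0.006,0,0,2.6,0,-0.003,-0.034,0.007,0,0,2.6,0],
)

```text
time_s: 10.5
ee_pos: [0.5171, -0.2065, 0.1349]
ee_rot: [-0.0, 0.123, 0.992, 0.0]
ft_force: [0.4, -0.3, 0.1]
opening: -0.001
grasp_force: 0.0
```

Emit:
carry_out(
  deltas=[0,0,0.005,0,0,0,0,0,0,0.005,0,0,0,0,0,0,0.005,0,0,0,0,0,0,0,0,0,0,0,0,0,0,0,0,0,0],
)

```text
time_s: 11.0
ee_pos: [0.5176, -0.2044, 0.1204]
ee_rot: [-0.0, 0.121, 0.993, 0.0]
ft_force: [-0.4, -0.6, -0.3]
opening: -0.002
grasp_force: 0.0
```

Run:
```python
from h import *
s=bot.read_state(); print(s['ee_pos'],yaw(s),s['ft_force'],s['opening'],s['time_s'])
c=shot('wrist'); sc=shot('scene'); 
a=cv2.resize(c['frame'][:,:,::-1],(400,300)); b=cv2.resize(sc['frame'][170:290,110:270,::-1],(400,300),interpolation=2)
cv2.imwrite('pics/m4.png',np.hstack([a,b]))
```

```text
[ 0.51759242 -0.20435145  0.12036929] 166.0521492199439 [-0.40975847 -0.63647914 -0.31311398] -0.0016687172505316478 11.0
```

View pics/m4.png

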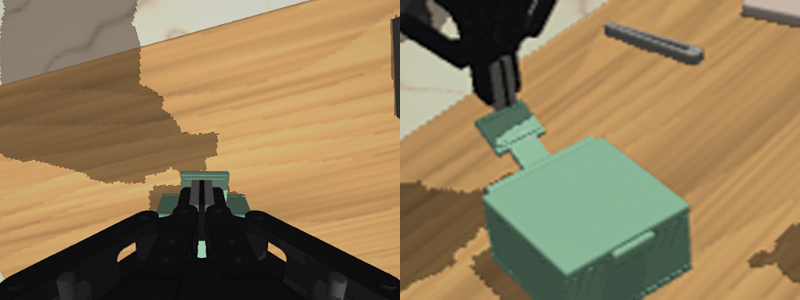

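The shut fingertips (wrist column 204) are centred over the pad (columns 181-229). I'll press now.

Emit:
carry_out(
  deltas=[0,0,0.005,0,0,0,0,0,0,0.005,0,0,0,0,0,0,0.005,0,0,0,0,0,0,0.005,0,0,0,0,0,0,0.004,0,0,0,0],
)

```text
time_s: 11.6
ee_pos: [0.5172, -0.2051, 0.0958]
ee_rot: [-0.0, 0.122, 0.993, 0.0]
ft_force: [-1.9, 0.4, 3.1]
opening: 0.001
grasp_force: 1.7
```

Emit:
carry_out(
  deltas=[0,0,0.004,0,0,0,0,0,0,0.004,0,0,0,0,0,0,0.004,0,0,0,0,0,0,0.003,0,0,0,0,0,0,0,0,0,0,0],
)

```text
time_s: 12.1
ee_pos: [0.518, -0.2053, 0.0813]
ee_rot: [0.001, 0.122, 0.993, -0.0]
ft_force: [0.2, 0.8, 7.3]
opening: 0.003
grasp_force: 3.6
```

Run:
```python
from h import *
s=bot.read_state(); print(s['ee_pos'],yaw(s),s['ft_force'],s['opening'],s['time_s'])
sc=shot('scene')
cv2.imwrite('pics/s5.png',cv2.resize(sc['frame'][170:320,110:310,::-1],None,fx=4,fy=4,interpolation=2))
h=np.array([.5537,-.2143]); a=np.radians(-14); X=np.array([np.cos(a),np.sin(a)]); Y=np.array([-X[1],X[0]])
# free-edge corners of the lid (relative to hinge x 0.095, y +-0.046; top face 4 mm above hinge) -> crop px
for q in (0,35,40,45,50,55):
    r=np.radians(q); o=[]
    for sy in (1,-1):
        d,z=.095*np.cos(r)-.004*np.sin(r), .072+.095*np.sin(r)+.004*np.cos(r)
        u,v=proj(sc,[*(h+X*d+Y*sy*.046),z]); o+=[round((u-110)*4),round((v-170)*4)]
    print(q,o)
```

```text
[ 0.51804645 -0.20534806  0.08126149] 165.9831414742789 [0.21320152 0.78975417 7.25302209] 0.0029463732307138542 12.1
0 [456, 325, 256, 439]
35 [417, 191, 210, 298]
40 [407, 171, 199, 276]
45 [397, 152, 188, 255]
50 [386, 133, 176, 235]
55 [374, 115, 164, 216]
```

View pics/s5.png

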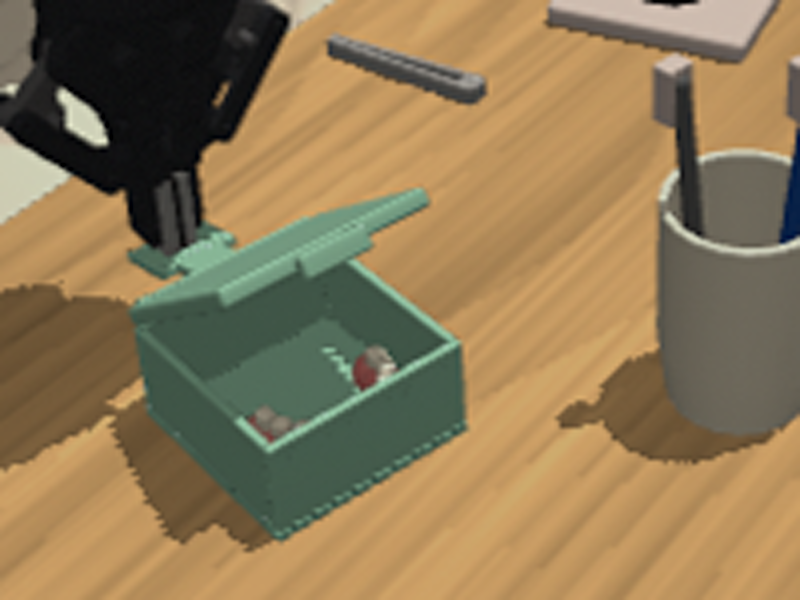

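The lid is open about 36-39°: its far corner is at (425,190), against a prediction of (407,171) for 40° and (417,191) for 35°. I'll press a little further and measure it numerically.

Emit:
carry_out(
  deltas=[0,0,0.002,0,0,0,0,0,0,0.0015,0,0,0,0,0,0,0,0,0,0,0,0,0,0,0,0,0,0,0,0,0,0,0,0,0],
)

```text
time_s: 12.65
ee_pos: [0.5186, -0.2056, 0.0783]
ee_rot: [0.001, 0.122, 0.993, -0.0]
ft_force: [1.0, 0.9, 8.6]
opening: -0.002
grasp_force: 3.9
```

```bash
cat > lid.py <<'E'
from h import *
s=bot.read_state(); print(s['ee_pos'],s['ft_force'],s['time_s'])
sc=shot('scene')
cur=cv2.resize(sc['frame'][170:320,110:310,::-1],None,fx=4,fy=4,interpolation=2)
def corner(im):  # free-edge far corner: rightmost green pixels above crop row 240
    m=cv2.inRange(cv2.cvtColor(im,cv2.COLOR_BGR2HSV),(60,40,30),(90,255,255)); m[260:]=0; m[:,460:]=0
    n,l,st,_=cv2.connectedComponentsWithStats(m); k=1+np.argmax(st[1:,4]); v,u=np.nonzero(l==k)
    top=v.min(); i=u>=u.max()-6
    return 'right',u.max(),v[i].mean(),'top',top,u[v<=top+4].mean()
print(corner(cv2.imread('pics/s5.png')),corner(cur))
h=np.array([.5537,-.2143]); a=np.radians(-14); X=np.array([np.cos(a),np.sin(a)]); Y=np.array([-X[1],X[0]])
for q in range(33,54,3):
    r=np.radians(q); d,z=.095*np.cos(r)-.004*np.sin(r), .072+.095*np.sin(r)+.004*np.cos(r)
    u,v=proj(sc,[*(h+X*d+Y*.046),z]); print(q,'bias-corrected corner',round((u-110)*4)+6,round((v-170)*4)+7)
E
python3 lid.py
```

```text
[ 0.51862281 -0.20555554  0.07832972] [0.95613369 0.92206529 8.5532295 ] 12.65
('right', np.int64(426), np.float64(199.21428571428572), 'top', np.int64(190), np.float64(414.72463768115944)) ('right', np.int64(416), np.float64(178.81176470588235), 'top', np.int64(170), np.float64(407.97727272727275))
33 bias-corrected corner 427 206
36 bias-corrected corner 421 194
39 bias-corrected corner 415 182
42 bias-corrected corner 409 170
45 bias-corrected corner 403 159
48 bias-corrected corner 396 147
51 bias-corrected corner 389 136
```

```bash
cat > fit.py <<'E'
from h import *
from scipy.optimize import minimize, minimize_scalar
sc=shot('scene','scene_now.png'); K=8
def mask(im):
    m=cv2.inRange(cv2.cvtColor(im,cv2.COLOR_BGR2HSV),(60,40,25),(90,255,255))
    m=cv2.morphologyEx(m,cv2.MORPH_CLOSE,np.ones((3,3),np.uint8))
    k,_=cv2.findContours(m,cv2.RETR_EXTERNAL,cv2.CHAIN_APPROX_NONE); o=np.zeros_like(m)
    cv2.drawContours(o,[max(k,key=cv2.contourArea)],-1,255,-1); return up(o)
up=lambda m:(cv2.resize(m[160:330,110:290],None,fx=K,fy=K,interpolation=cv2.INTER_LINEAR)>127)
def model(p,q):
    r=p[2]; Rm=np.array([[np.cos(r),-np.sin(r),0],[np.sin(r),np.cos(r),0],[0,0,1]]); o=np.zeros((170*K,180*K),np.uint8)
    c,s=np.cos(q),np.sin(q)
    body=[[x,y,z] for x in(-.047,.047) for y in(-.045,.045) for z in(0,.046)]
    lid=[[-.048+c*x-s*z,y,.05+s*x+c*z] for x in(.001,.095) for y in(-.046,.046) for z in(-.004,.004)]
    lev=[[-.048-x*np.cos(.4-a),y,.05+x*np.sin(.4-a)+z] for x in(.002,.06) for y in(-.022,.022) for a in (0,q) for z in (-.008,.004)]
    def draw(P,o,val):
        uv=np.array([proj(sc,Rm@np.array(v)+[p[0],p[1],.022]) for v in P]); h=cv2.convexHull((((uv-[110,160])+.5)*K-.5).astype(np.int32)); cv2.fillConvexPoly(o,h,val)
    draw(body,o,1); draw(lid,o,1); ig=np.zeros_like(o); draw(lev,ig,1); return o>0,ig>0
def cost(p,q,m):
    a,ig=model(p,q); return ((a^m)&~ig).sum()/K/K
m0=mask(cv2.imread('pics/scene0.png')); m1=mask(cv2.imread('pics/scene_now.png'))
p0=[.599,-.2225,-.244]
r=minimize(cost,p0,args=(0,m0),method='Nelder-Mead',options=dict(initial_simplex=np.array([p0,[.603,-.2225,-.244],[.599,-.218,-.244],[.599,-.2225,-.2]]),xatol=1e-4,fatol=.2,maxfev=150))
print('pose',r.x,'px off',r.fun)
qs=np.radians(np.arange(30,56,2)); print(dict((int(round(np.degrees(q))),round(cost(r.x,q,m1))) for q in qs))
b=minimize_scalar(lambda q:cost(r.x,q,m1),bounds=(.55,.95),method='bounded'); print('q deg',np.degrees(b.x),b.fun,bot.read_state()['ee_pos'])
E
python3 fit.py
```

```text
pose [ 0.41544444  0.26916667 -3.80637037] px off 0.0
{30: 0, 32: 0, 34: 0, 36: 0, 38: 0, 40: 0, 42: 0, 44: 0, 46: 0, 48: 0, 50: 0, 52: 0, 54: 0}
q deg 54.43063288028936 0.0 [ 0.51863942 -0.20556221  0.07837249]
```

```bash
sed -i "s/    k,_=cv2.find/    w=np.zeros_like(m); w[160:330,110:290]=1; m=m*w\n    k,_=cv2.find/" fit.py
sed -i "s/^p0=/print('areas',m0.sum()\/K\/K,m1.sum()\/K\/K)\np0=/" fit.py; python3 fit.py
```

```text
areas 4783.625 4489.625
pose [ 0.60014082 -0.2228645  -0.27501721] px off 145.34375
{30: 419, 32: 393, 34: 359, 36: 313, 38: 237, 40: 175, 42: 203, 44: 316, 46: 428, 48: 522, 50: 599, 52: 670, 54: 735}
q deg 40.78503550267387 162.046875 [ 0.51861404 -0.20556436  0.07834428]
```

The silhouette fit gives 40.8°, so it needs about 2.5 mm more.

Emit:
carry_out(
  deltas=[0,0,0.0015,0,0,0,0,0,0,0.001,0,0,0,0,0,0,0,0,0,0,0,0,0,0,0,0,0,0,0,0,0,0,0,0,0],
)

```text
time_s: 13.3
ee_pos: [0.5188, -0.2057, 0.076]
ee_rot: [0.002, 0.122, 0.993, -0.0]
ft_force: [1.9, 0.2, 9.8]
opening: 0.005
grasp_force: 4.1
```

```bash
python3 fit.py; python3 -c "
from h import *
s=bot.read_state();print(s['ft_force'],s['time_s'],s['joint_vel'])
c=shot('top')
for l in ('tube','holder','tweezers','index','knob_grip'):
    for x in bot.pinpoint(c,l)[:1]: print(l,x['uv'],x['p'])"
```

```text
areas 4783.625 4585.625
pose [ 0.60014082 -0.2228645  -0.27501721] px off 145.34375
{30: 577, 32: 553, 34: 526, 36: 496, 38: 457, 40: 406, 42: 306, 44: 192, 46: 201, 48: 294, 50: 403, 52: 504, 54: 586}
q deg 44.69219608621971 165.09375 [ 0.51875833 -0.20566024  0.07596743]
[ 0.98805752 -0.71515589 10.08466989] 13.35 [-6.34471979e-04  1.21825866e-03  8.76616881e-06 -5.53498618e-04
 -7.24454462e-04  8.39503429e-04]
tube [208.9, 157.4] 0.58
holder [289.4, 151.9] 0.86
tweezers [250.2, 263.4] 0.42
index [196.6, 245.9] 0.63
knob_grip [190.1, 225.9] 0.86
```

The lid is at about 44.7° and held steadily with about 10 N. The bystanders haven't moved, so I'll hand in.

```bash
python3 -c "
from cell import bot
print(bot.hand_in())"
```

```text
the job is handed in; nothing more can be done
None
```

The knob is set on the index mark and released, the lever is held down with the lid at about 45° (44.7° measured from the scene camera), the bystanders show no movement beyond detection error, and the job is handed in; no verdict came back.

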